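# Fit the water filter and prove that its catches hold

## Task

Take the white water-filter cartridge from the wooden board by its upright tab and push it straight down into the seat in the water dispenser's hopper until it snaps fully home, flange flat on the hopper floor, without forcing it. Then prove that it is locked: keep hold of the tab, pull straight up with slowly growing force to about 12 N, never beyond 16 N, hold that for half a second, and let go with the cartridge still fully home. Leave the mug, the spice jar and the salt shaker where they stand.

Things in the scene. Friction and masses are not known exactly. Their poses are not given: they have to be found in the camera images.
- filter: White plastic water-filter cartridge, 0.09 to 0.18 kg, loose, upright on the board, 103 mm tall. Origin: centre of its underside; z up, x along its long side; half a turn about z changes nothing. From below: body 62 x 39 mm (x by y) up to 40 mm, snap bead up to 44 mm, neck 60 x 38 mm up to 62 mm, flange 82 x 60 mm up to 67 mm, pull tab up to 103 mm.
- filter_grip (a point): Middle of the upright pull tab, on the cartridge's axis, 89 mm above its underside and 22 mm above the flange's top: a good place for the TCP. The tab is 43 mm long (x), 9 mm thick (y), 36 mm tall; the fingers close along the cartridge's y. Grip it firmly (40 N or more) so that it does not slip.
- filter_flange (a point): Centre of the flange's underside, on the cartridge's axis, 62 mm above the cartridge's underside. When the cartridge is fully home it coincides with seat within 1 mm.
- filter_bead (a point): Middle of the snap bead, on the axis, 42 mm above the underside. The bead is a collar 70 x 48 mm (x by y), 4 mm high, all round the cartridge; sloping lead-in ribs below it, from 30 mm up, guide it into the seat from up to about 4 mm off centre.
- dispenser: Fixed water dispenser: clear tank, white open hopper on top, tap at the front. Hopper 118 mm (x) by 214 mm (y) outside (123 x 219 over its lip), 110 x 206 mm inside; rim 178 mm above the worktop, its flat floor 28 mm below the rim, with one rectangular seat hole. Origin: centre of its underside; x towards its back (tap at -x), y along its long side.
- seat (a point): Centre of the seat hole at the height of the hopper floor, 150 mm above the worktop, 28 mm toward +y from the dispenser's middle; axes as the dispenser. Hole 74 mm (x) by 52 mm (y): the cartridge's x must lie along the dispenser's x, either way round; the bead then has 2 mm of room on each side. The bead enters the hole 22 mm before home; the flange stops hard on the floor.
- catches (a point): Point midway between the two sprung hook tongues inside the seat (one at each long side, +y and -y), 16 mm below the hopper floor. Going down, the bead meets them 14 to 18 mm before home; pushing past takes 6 to 14 N; they hook over it in the last 1 to 6 mm. Home, it has free play upward, 0.8 to 4.8 mm from seat to seat; then the hooks bear and a pull rises by about 20 N per mm.
- board: Fixed wooden board, 140 mm (x) by 256 mm (y), 16 mm thick, on which the cartridge stands in the middle part, with the spice jar toward its -y end and the salt shaker toward its +y end. Origin: centre of its underside.
- mug: White mug, 87 mm wide and 90 mm tall with a side handle, between dispenser and board. Bystander. Origin: underside.
- spice_jar: Glass spice jar with dark cap, 41 mm wide, 105 mm tall, on the board. Bystander. Origin: underside.
- salt_shaker: Salt shaker, 44 mm wide, 90 mm tall, on the board. Bystander. Origin: underside.

How it is judged:
By the outcome, as a careful person would: the job done as asked, in the order asked, and still so for the second after the job is handed in, with the robot touching nothing.
It also fails if it takes over 64 s, if anything falls off the work surface, if the arm or the gripper's body presses on something with over 40 N, if the wrist force passes 120 N, or if a joint passes its speed limit or range.

## Robot

A 6-joint arm with a two-finger parallel gripper is mounted at the origin on a cart in front of the work surface, level with it; the furniture and walls round the work are solid. World frame = base frame: x ahead of the robot, y to its left, z up, the work surface at z = 0. Lengths are in m, angles in degrees, forces in N, time in s.
With the tool pointing down it reaches from about 0.375 to 0.9 m from the base axis. Payload 3.1 kg.
Tool frame: the origin (TCP) lies between the finger pads, 19 mm behind the fingertips; this is the grasp point; z points along the fingers, y is the line along which they close (so a half turn about z gives the same grasp; the last joint's range is limited). The gripper opens to 87 mm and grips with 3 to 60 N. Pads are 19 mm wide; open, the fingers measure 117 mm over their backs; the gripper's body (75 mm by 190 mm) begins 51 mm behind the grasp point.
Start: joints at [55.777, 30.224, 82.088, -0, 67.689, -10.227], TCP at [0.254, 0.571, 0.241] pointing down, gripper open.
Joint ranges: [-176.69, 176.69], [-43.24, 126.21], [12.49, 139.97], [-82, 262], [0, 151.66], [-163.58, 163.58]. Speed limits (degrees/s): [159.86, 159.86, 180, 180, 180, 180].

## Interface

Orientations are given as a 3x3 rotation matrix whose columns are the frame's x, y, z axes.
In Python, from rig import bot gives the robot as it stands.
- The arm moves only by the tool apply_moves, never from a script. Its argument "steps" is a list that holds one entry, the list of rows, each a list of 7 numbers: the shift along the tool's x, y, z in cm, then the turn, a rotation vector about the tool's x, y, z in degrees, then the gripper command: -1 is shut, 1 is fully open, values between are in proportion. In form: [[[dx, dy, dz, rx, ry, rz, jaw], ...]]. A call has 1 to 20 rows; each row is the pose to reach, as a shift and turn from the pose commanded when the call began, along the tool's axes at that moment; what a row does not reach only later rows make up. A row lasts 1/8 s, in which the tool goes at most 62.5 mm and 10.7 degrees, less where a joint would pass 70% of its speed; a pose out of reach is approached as far as the arm can. A call with a gripper value outside its range is refused whole. The fingers move at their own pace and stop on an object; the grip force is fixed at half the most. Time passes only in rows, so rows that repeat a pose let the fingers close. It gives the time, the measured TCP pose, the force, the opening and the grip force at its end, in the units of the state.
- bot.read_state(): the state, without advancing time (a new reading comes with each control period).
- bot.capture(name): name is "scene" or "top"; returns the picture (480x640x3 uint8, blue, green, red); there is no depth.
- bot.camera_model(name): a dict with "intrinsics" (3x3 intrinsics, pixels), "R" (3x3) and "t" (3): a world point X has camera coordinates R X + t. Camera axes: x right, y down, z forward; pixel columns grow to the right and rows downward; lengths in m; the calibration is good to about 2 mm. A picture is of the moment at which its call begins. camera_model takes no time and is no camera call.
- bot.hand_in(): hands the job in; it is judged then, once.
The state is a dict: "time_s": time; "joint_positions": joint angles; "qvel": joint speeds; "tau": joint torques, N m; "position": TCP position; "tcp_rot": TCP orientation; "force": force on the tool from outside, world axes, zero at the start; "moment": the same for the moment, N m; "opening": opening from 0.0 (shut) to 1.0 (fully open); "grasp_force": force on a finger pad.
Only numpy, scipy, OpenCV 4.12 (cv2) and the standard library are available. Lean on these libraries where they do the work, as an engineer would, in place of code of your own. Each camera call takes 0.05 s, during which the arm holds its last target. There are 200 camera calls.

## Working session

There is one attempt and no reset: what is moved stays moved. The work goes in short steps, Python scripts to look and compute and a tool call to move; the robot and the scene stay as the last step left them, time stands still between calls to the robot, and variables do not carry over. Pictures are saved under pics/ and viewed, at most 10 in all, crops included, and the job is handed in when it is done.

Besides the shell and the picture viewer there is one more tool, called after "Call:" as name([rows], argument=value, ...), one row to a line, values as JSON. apply_moves: Moves the arm, as the interface text tells. Its arguments: {"type":"object","properties":{"steps":{"type":"array","items":{"type":"array","items":{"type":"array","items":{"type":"number"}}}}},"required":["steps"]}

```bash
mkdir -p pics; ls; python3 - <<'E'
from rig import bot
import cv2, numpy as np
for n in("scene","top"):
    cv2.imwrite(f"pics/{n}0.png",bot.capture(n)); m=bot.camera_model(n)
    print(n,np.round(m["intrinsics"],1).tolist(),np.round(m["R"],4).tolist(),np.round(m["t"],4).tolist(), np.round(-m["R"].T@m["t"],3))
s=bot.read_state(); print(s)
E
```

```text
pics
scene [[583.4, 0.0, 322.8], [0.0, 583.4, 245.2], [0.0, 0.0, 1.0]] [[0.8315, -0.5555, -0.0006], [-0.3157, -0.4715, -0.8234], [0.4572, 0.6849, -0.5674]] [-0.374, 0.2629, 1.2241] [-0.166 -0.922  0.911]
top [[478.9, 0.0, 321.2], [0.0, 478.9, 236.9], [0.0, 0.0, 1.0]] [[0.0039, -1.0, 0.0039], [-0.9961, -0.0042, -0.0887], [0.0887, -0.0036, -0.9961]] [0.0089, 0.4706, 1.2162] [0.361 0.015 1.253]
{'time_s': 0.1, 'joint_positions': array([ 5.57753247e+01,  3.02726773e+01,  8.21486994e+01, -2.71252441e-03,
        6.76882926e+01, -1.02269030e+01]), 'qvel': array([-0.13721525, -0.06783023, -0.18456783,  0.01389296,  0.05205328,
        0.00421882]), 'tau': array([-4.50325033e-04, -4.40985954e+01, -1.77149373e+01,  6.34721154e-02,
        5.34417224e-02, -3.08273445e-05]), 'position': array([0.25381706, 0.57046691, 0.24038168]), 'tcp_rot': array([[-9.13568444e-01,  4.06683681e-01, -1.04034528e-03],
       [ 4.06684904e-01,  9.13567078e-01, -1.60727594e-03],
       [ 2.96772301e-04, -1.89144929e-03, -9.99998167e-01]]), 'force': array([0.15975583, 0.6071175 , 0.95526221]), 'moment': array([-0.0225008 , -0.03306341, -0.00264016]), 'grasp_force': 0.0, 'opening': 1.0059273050714241}
```

View pics/scene0.png

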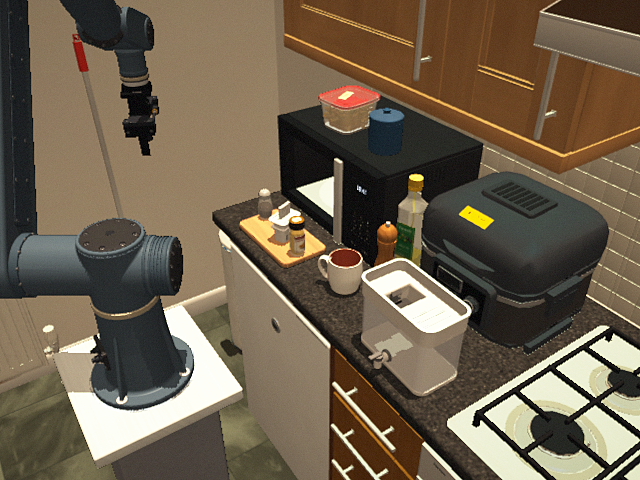

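View pics/top0.png

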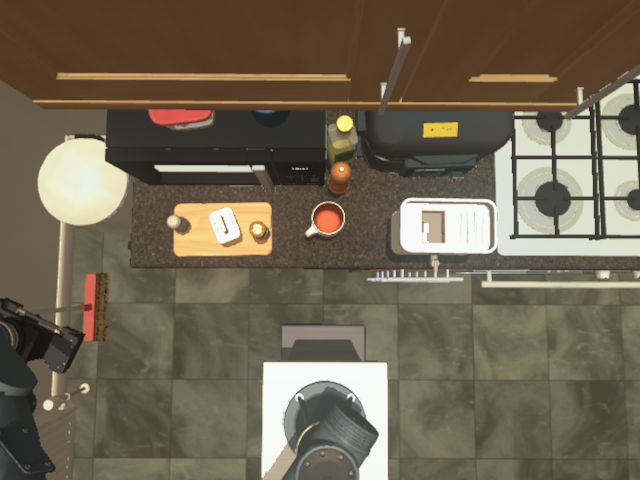

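The scene view shows the board with the filter at about (287,220), between the shaker and the jar. The mug is at (345,270) and the dispenser at (415,320). In the top view the filter is at (225,225), the jar at (259,231), the shaker at (176,222), the mug at (328,218) and the hopper at (448,227), with its dark seat hole at (433,227). Next I'll measure and look at crops.

```bash
cat > h.py <<'E'
from rig import bot
import cv2, numpy as np
def ray(cam,uv,z):
    m=bot.camera_model(cam); K,R,t=m["intrinsics"],m["R"],m["t"]
    c=-R.T@t; uv=np.atleast_2d(np.asarray(uv,float))
    d=(np.c_[uv,np.ones(len(uv))]@np.linalg.inv(K).T)@R
    return c+d*((z-c[2])/d[:,2])[:,None]
def proj(cam,X):
    m=bot.camera_model(cam); p=np.atleast_2d(X)@m["R"].T+m["t"]; p=p@m["intrinsics"].T
    return p[:,:2]/p[:,2:]
def rect(cam,mask,z,off=(0,0)):
    cs,_=cv2.findContours(mask,cv2.RETR_EXTERNAL,cv2.CHAIN_APPROX_NONE)
    c=max(cs,key=cv2.contourArea)[:,0,:]+np.array(off)
    P=ray(cam,c,z)[:,:2]
    r=cv2.minAreaRect((P*1000).astype(np.float32)); return r
E
python3 - <<'E'
from h import *
im=cv2.imread("pics/top0.png"); sc=cv2.imread("pics/scene0.png")
h=cv2.cvtColor(im,cv2.COLOR_BGR2HSV)
w=((h[...,1]<50)&(h[...,2]>150)).astype(np.uint8)*255
def sub(x0,y0,x1,y1,z,n):
    r=rect("top",np.ascontiguousarray(w[y0:y1,x0:x1]),z,(x0,y0)); print(n,r)
sub(200,195,247,252,.083,"flange"); sub(385,185,505,262,.178,"lip")
d=(h[...,2]<140).astype(np.uint8)*255
r=rect("top",np.ascontiguousarray(d[206:246,412:450]),.15,(412,206)); print("hole",r)
b=((h[...,1]>90)&(h[...,0]<25)&(h[...,2]>120)).astype(np.uint8)*255
r=rect("top",np.ascontiguousarray(b[195:265,165:280]),.016,(165,195)); print("board",r)
up=lambda a,s:cv2.resize(a,None,fx=s,fy=s,interpolation=cv2.INTER_CUBIC)
A=up(im[190:270,160:290],6); B=up(im[190:270,380:510],6); cv2.imwrite("pics/c1.png",cv2.resize(np.vstack([A,B]),(487,600)))
C=up(sc[180:280,230:360],6); cv2.imwrite("pics/c2.png",C)
E
```

```text
flange ((494.40618896484375, 249.65072631835938), (80.73111724853516, 58.99491500854492), 22.258712768554688)
lip ((500.67999267578125, -284.4586181640625), (236.18115234375, 159.87783813476562), 88.34673309326172)
hole ((484.5535583496094, -248.6400146484375), (67.65583801269531, 46.55048370361328), 0.25538066029548645)
board ((490.7225036621094, 267.3585205078125), (141.2152557373047, 257.552734375), 0.7451854944229126)
```

View pics/c1.png

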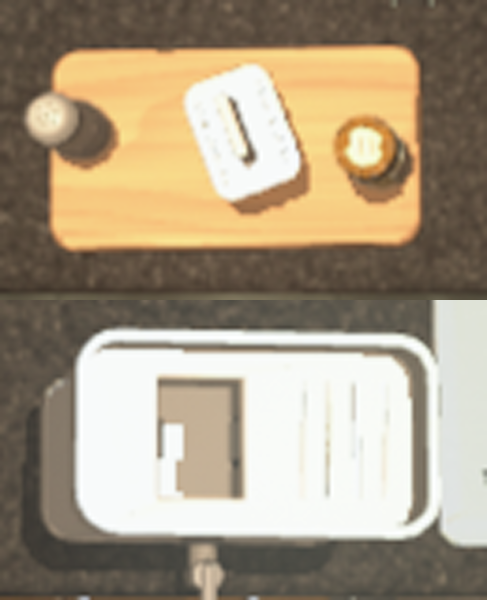

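View pics/c2.png

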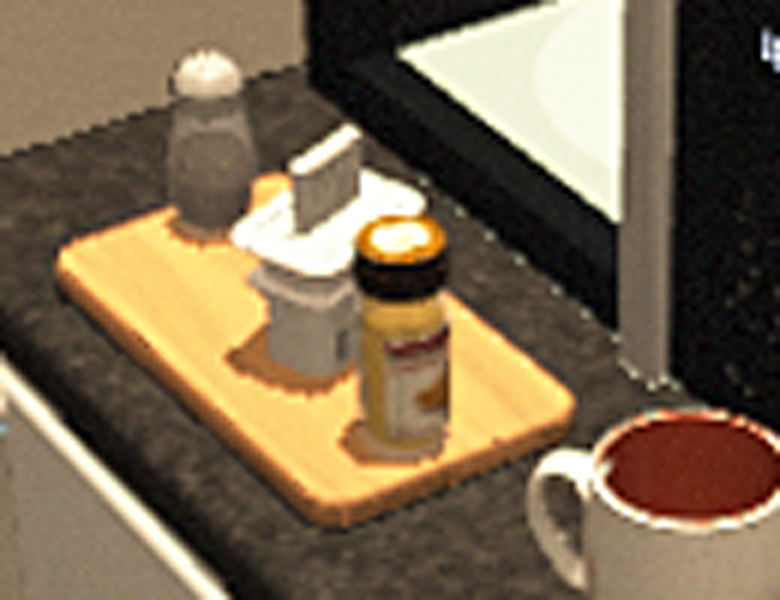

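The crops show the cartridge with its tab turned about 22° (flange centred at about (225,225) in the image), clear of the jar and shaker. The hopper is about square to the world axes, with the seat hole at roughly (422–444, 210–243). I'll fit the hopper edges more closely, check clearances and work out the first move.

```bash
python3 - <<'E'
from h import *
im=cv2.imread("pics/top0.png"); g=im.min(axis=2).astype(float)
S=8
def cross(prof,pos,rising):   # subpixel crossing of the mid level, strongest step
    d=np.diff(prof)*(1 if rising else -1); i=int(np.argmax(d)); lo,hi=prof[max(i-1,0)],prof[min(i+2,len(prof)-1)]
    m=(lo+hi)/2; x=np.interp(m,*(zip(*sorted([(prof[j],pos[j]) for j in range(max(i-1,0),min(i+3,len(prof)))])))) ; return x
def edge(kind,fixed,a,b,rising,z):
    pts=[]
    for f in fixed:
        p=np.arange(a,b); pr=g[a:b,f] if kind=='v' else g[f,a:b]
        x=cross(pr,p,rising); pts.append((f,x) if kind=='v' else (x,f))
    P=ray("top",pts,z)[:,:2]*1000
    i=1 if kind=='v' else 0
    k=np.polyfit(P[:,i],P[:,1-i],1); r=P[:,1-i]-np.polyval(k,P[:,i]); ok=abs(r)<1.5
    k=np.polyfit(P[ok,i],P[ok,1-i],1)
    print(kind,a,b,"mid",np.round(np.median(P[ok],0),1),"slope deg",np.round(np.degrees(np.arctan(k[0])),2),"n",ok.sum(),"res",np.round(r[ok].std(),2))
print("lip far/near (x):"); edge('v',range(412,485,3),190,204,True,.178); edge('v',range(412,485,3),244,262,False,.178)
print("lip left/right (y):"); edge('h',range(210,242,2),392,406,True,.178); edge('h',range(210,236,2),490,503,False,.178)
print("hole far/near:"); edge('v',range(426,442),203,217,False,.15); edge('v',range(431,442),237,250,True,.15)
print("hole left/right:"); edge('h',range(213,222),414,428,False,.15); edge('h',range(213,240),437,450,True,.15)
print("jar cap",ray("top",[259,231],.121)[0,:2],"shaker",ray("top",[174,221],.1)[0,:2],"microwave front z0,.3",ray("top",[[220,187]]*1,.0)[0,:2],ray("top",[220,187],.3)[0,:2], ray("top",[440,175],.3)[0,:2])
s=bot.read_state(); R=s["tcp_rot"]; T=np.array([.494,.250,.20])
print("move tool cm",R.T@(T-s["position"])*100)
E
```

```text
lip far/near (x):
v 190 204 mid [ 546.2 -314. ] slope deg 1.63 n 10 res 1.04
v 244 262 mid [ 422.6 -274. ] slope deg 0.61 n 25 res 0.25
lip left/right (y):
h 392 406 mid [ 484.4 -166. ] slope deg -0.84 n 16 res 0.07
h 490 503 mid [ 492.2 -385. ] slope deg -0.15 n 13 res 0.51
hole far/near:
v 203 217 mid [ 522.4 -249.7] slope deg 1.12 n 16 res 0.06
v 237 250 mid [ 447.1 -254.2] slope deg -0.01 n 11 res 0.02
hole left/right:
h 414 428 mid [ 506.5 -222.1] slope deg -1.03 n 9 res 0.03
h 437 450 mid [ 485.7 -274.7] slope deg -0.74 n 27 res 0.07
jar cap [0.47516582 0.15890775] shaker [0.50073677 0.36766399] microwave front z0,.3 [0.60409252 0.27933039] [0.54585117 0.21611621] [ 0.57253151 -0.22806194]
move tool cm [-34.97645974 -19.50131549   4.06468103]
```

The hopper measurements agree with each other. The lip is 123.6 × 219 mm and the hole 75 × 52.6 mm, which puts the seat at about (0.4848, −0.2480) with a yaw of about −0.85°. I'll move near the filter first, staying off the microwave.

Call:
apply_moves([
  [[-2,-1.3,0,0,0,-3,0.1],[-5,-3.3,0,0,0,-7,0.1],[-8,-5.3,0,0,0,-12,0.1],[-11.5,-7.5,0,0,0,-17,0.1],[-15,-9.8,0,0,0,-22,0.1],[-18.5,-12.1,0,0,0,-27,0.1],[-22,-14.4,0,0,0,-32,0.1],[-25.5,-16.7,0,0,0,-37,0.1],[-28.5,-18.7,0,0,0,-42,0.1],[-30.8,-20.2,0,0,0,-45,0.1],[-31.8,-20.9,0,0,0,-46.3,0.1],[-31.8,-20.9,0,0,0,-46.3,0.1],[-31.8,-20.9,0,0,0,-46.3,0.1]],
])

```text
time_s: 1.72
position: [0.4591, 0.251, 0.241]
tcp_rot: [[-0.925, -0.379, -0.001], [-0.379, 0.925, 0.0], [0.001, 0.0, -1.0]]
force: [0.1, 0.1, -0.2]
opening: 0.553
grasp_force: 0.0
```

```bash
python3 - <<'E'
from h import *
a=bot.capture("top"); b=bot.capture("scene")
A=cv2.resize(a[120:290,120:300],None,fx=3.3,fy=3.3,interpolation=cv2.INTER_CUBIC)
cv2.imwrite("pics/m1.png",A)
B=cv2.resize(b[110:290,220:360],None,fx=3.3,fy=3.3,interpolation=cv2.INTER_CUBIC); 
H=600; out=np.hstack([cv2.resize(A,(400,378)),cv2.resize(B,(400,514))[:378]]) if 0 else None
h=max(A.shape[0],B.shape[0]); P=lambda x:cv2.copyMakeBorder(x,0,h-x.shape[0],0,0,cv2.BORDER_CONSTANT)
o=np.hstack([P(A),P(B)]); s=800/o.shape[1]; cv2.imwrite("pics/m1.png",cv2.resize(o,(800,int(h*s)))); print(s*3.3)
s=bot.read_state(); print(s["time_s"],s["position"],s["tcp_rot"],s["opening"],s["force"],s["joint_positions"])
E
```

```text
2.5
1.825 [0.4591002  0.25126872 0.24113292] [[-9.24892433e-01 -3.80228561e-01 -4.77594911e-04]
 [-3.80228616e-01  9.24892534e-01  2.50906906e-05]
 [ 4.32183770e-04  2.04801442e-04 -9.99999886e-01]] 0.5463591222811262 [-0.11698475  0.17554683  0.88553132] [ 1.64422268e+01  2.24358211e+01  9.65849150e+01  1.04316608e-02
  6.10051025e+01 -9.59106758e+01]
```

View pics/m1.png

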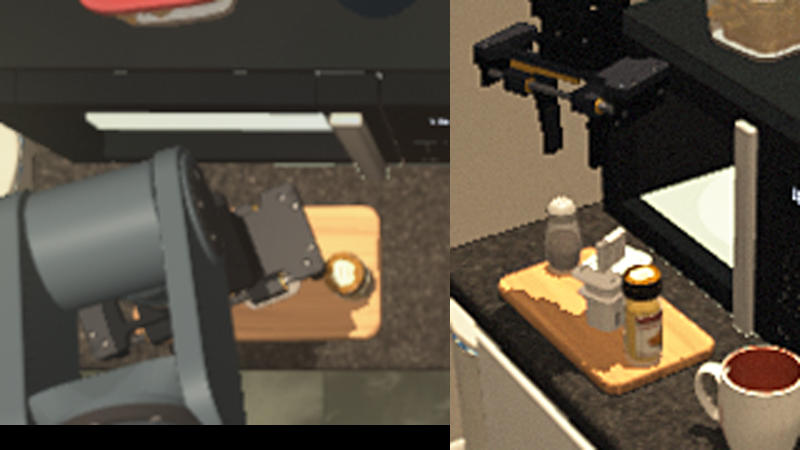

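The top crop shows the gripper over the board and the microwave's handle at crop (345–375, 118–178). The scene crop shows the gripper well above the cartridge, with the handle at crop (745, 125–330). I'll triangulate the handle.

```bash
python3 - <<'E'
from h import *
for n,t,s in(("bottom",(270,191),(338,242)),("top",(258,167),(338,160))):
    z=np.linspace(0,.35,351); d=[np.linalg.norm(ray("top",t,q)-ray("scene",s,q)) for q in z]; q=z[int(np.argmin(d))]
    print(n,ray("top",t,q)[0],ray("scene",s,q)[0])
s=bot.read_state();R=s["tcp_rot"]
for T in([.494,.25,.16],[.494,.25,.1055]): print(R.T@(np.array(T)-s["position"])*100)
E
```

```text
bottom [0.59006977 0.14457815 0.021     ] [0.59408434 0.14182637 0.021     ]
top [0.59552482 0.14481556 0.265     ] [0.59256672 0.14567927 0.265     ]
[-3.1831221  -1.44599418  8.11162126]
[-3.1854775  -1.44711035 13.56162064]
```

The handle is at x≈0.59, y≈0.145, so it's clear of the gripper. I'll go over the cartridge, descend and grip.

Call:
apply_moves([
  [[-1.2,-0.5,1,0,0,0,0.1],[-2.4,-1.1,3,0,0,0,0.1],[-3.2,-1.45,5.5,0,0,0,0.1],[-3.2,-1.45,8,0,0,0,0.1],[-3.2,-1.45,10,0,0,0,0.1],[-3.2,-1.45,11.5,0,0,0,0.1],[-3.2,-1.45,12.6,0,0,0,0.1],[-3.2,-1.45,13.3,0,0,0,0.1],[-3.2,-1.45,13.55,0,0,0,0.1],[-3.2,-1.45,13.55,0,0,0,0.1],[-3.2,-1.45,13.55,0,0,0,-0.5],[-3.2,-1.45,13.55,0,0,0,-1],[-3.2,-1.45,13.55,0,0,0,-1],[-3.2,-1.45,13.55,0,0,0,-1],[-3.2,-1.45,13.55,0,0,0,-1],[-3.2,-1.45,13.55,0,0,0,-1]],
])

```text
time_s: 3.82
position: [0.4947, 0.2495, 0.1057]
tcp_rot: [[-0.925, -0.38, -0.0], [-0.38, 0.925, -0.0], [0.0, 0.0, -1.0]]
force: [-0.9, 0.0, 0.3]
opening: 0.102
grasp_force: 30.0
```

Gripped: the 8.9 mm opening matches the tab. The grip force is fixed at 30 N, so I'll watch for slip. Lifting straight up now.

Call:
apply_moves([
  [[0,0,-0.3,0,0,0,-1],[0,0,-1,0,0,0,-1],[0,0,-2.5,0,0,0,-1],[0,0,-5,0,0,0,-1],[0,0,-8,0,0,0,-1],[0,0,-11,0,0,0,-1],[0,0,-14,0,0,0,-1],[0,0,-17,0,0,0,-1],[0,0,-19.3,0,0,0,-1],[0,0,-20.5,0,0,0,-1],[0,0,-20.5,0,0,0,-1]],
])

```text
time_s: 5.2
position: [0.495, 0.2495, 0.3119]
tcp_rot: [[-0.925, -0.38, 0.002], [-0.38, 0.925, 0.001], [-0.002, -0.0, -1.0]]
force: [-0.2, 0.4, -2.1]
opening: 0.103
grasp_force: 30.0
```

```bash
python3 - <<'E'
from h import *
s=bot.read_state();R=s["tcp_rot"]; print(s["time_s"],s["position"],R,s["force"],s["opening"],s["joint_positions"])
b=bot.capture("scene"); cv2.imwrite("pics/lift.png",cv2.resize(b[70:290,200:420],None,fx=2.7,fy=2.7,interpolation=cv2.INTER_CUBIC))
print(R.T@(np.array([.4848,-.248,s["position"][2]])-s["position"])*100, np.degrees(np.arctan2(R[1,1],R[0,1])))
E
```

```text
5.2 [0.49495502 0.24954234 0.31186464] [[-9.25159196e-01 -3.79573084e-01  2.17605566e-03]
 [-3.79572711e-01  9.25161715e-01  5.98123075e-04]
 [-2.24023481e-03 -2.72612282e-04 -9.99997454e-01]] [-0.18620323  0.35720962 -2.09128731] 0.10297014872681959 [ 1.52040891e+01  2.02557381e+01  8.73464374e+01  3.90956742e-04
  7.22685221e+01 -9.71032890e+01]
[ 1.98248502e+01 -4.56452550e+01 -3.19689437e-02] 112.30724189471353
```

View pics/lift.png

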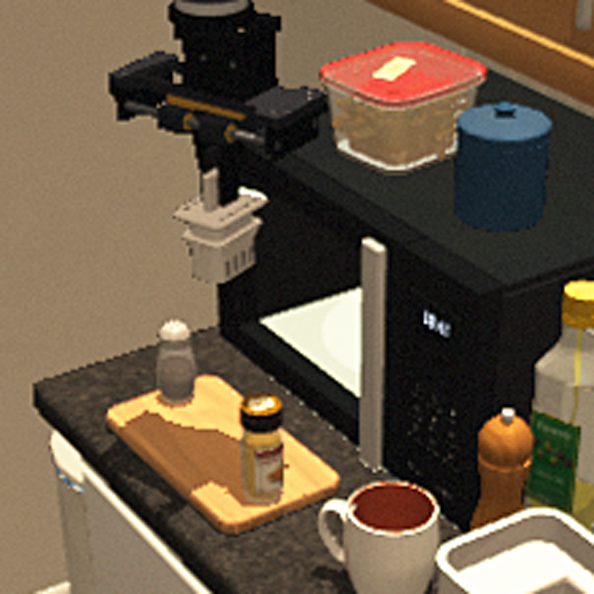

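The cartridge hangs upright in the gripper, and the jar, shaker and mug are untouched. Now carrying it over to above the seat, turned to the dispenser's axes.

Call:
apply_moves([
  [[0.4,-0.9,0,0,0,0.5,-1],[1.2,-2.7,0,0,0,1.4,-1],[2.4,-5.5,0,0,0,2.8,-1],[4.0,-9.1,0,0,0,4.6,-1],[5.6,-12.8,0,0,0,6.5,-1],[7.2,-16.4,0,0,0,8.3,-1],[8.8,-20.1,0,0,0,10.2,-1],[10.4,-23.8,0,0,0,12.1,-1],[12.0,-27.5,0,0,0,14,-1],[13.6,-31.2,0,0,0,15.8,-1],[15.2,-34.9,0,0,0,17.7,-1],[16.8,-38.6,0,0,0,19.6,-1],[18.2,-41.9,0,0,0,21.3,-1],[19.2,-44.1,0,0,0,22.4,-1],[19.7,-45.3,0,0,0,23,-1],[19.8,-45.6,0,0,0,23.15,-1],[19.8,-45.6,0,0,0,23.15,-1],[19.8,-45.6,0,0,0,23.15,-1]],
])

```text
time_s: 7.5
position: [0.4846, -0.2466, 0.3107]
tcp_rot: [[-1.0, 0.014, -0.0], [0.014, 1.0, 0.0], [0.0, 0.0, -1.0]]
force: [0.1, 0.1, -1.1]
opening: 0.099
grasp_force: 30.0
```

```bash
python3 - <<'E'
from h import *
b=bot.capture("scene"); a=bot.capture("top")
s=bot.read_state();R=s["tcp_rot"]; print(s["time_s"],s["position"],R,s["force"],s["moment"],s["opening"])
print(R.T@(np.array([.4848,-.248,.24])-s["position"])*100, np.degrees(np.arctan2(R[1,1],R[0,1])))
A=a[170:290,360:520];B=b[180:400,340:500]
A=cv2.resize(A,None,fx=2.4,fy=2.4,interpolation=cv2.INTER_CUBIC);B=cv2.resize(B,None,fx=2.6,fy=2.6,interpolation=cv2.INTER_CUBIC)
A=cv2.copyMakeBorder(A,0,B.shape[0]-A.shape[0],0,0,cv2.BORDER_CONSTANT); cv2.imwrite("pics/over.png",np.hstack([A,B])); print(A.shape)
E
```

```text
7.6 [ 0.48472336 -0.24672458  0.31085185] [[-9.99909525e-01  1.34514352e-02 -2.46079930e-05]
 [ 1.34514330e-02  9.99909521e-01  8.91296875e-05]
 [ 2.58046887e-05  8.87906107e-05 -9.99999996e-01]] [ 0.53162085  0.54714736 -1.47151638] [-0.00020445 -0.02628439 -0.02361236] 0.09950257893174073
[-0.00956179 -0.12805607  7.08517362] 89.22926628514979
(572, 384, 3)
```

View pics/over.png

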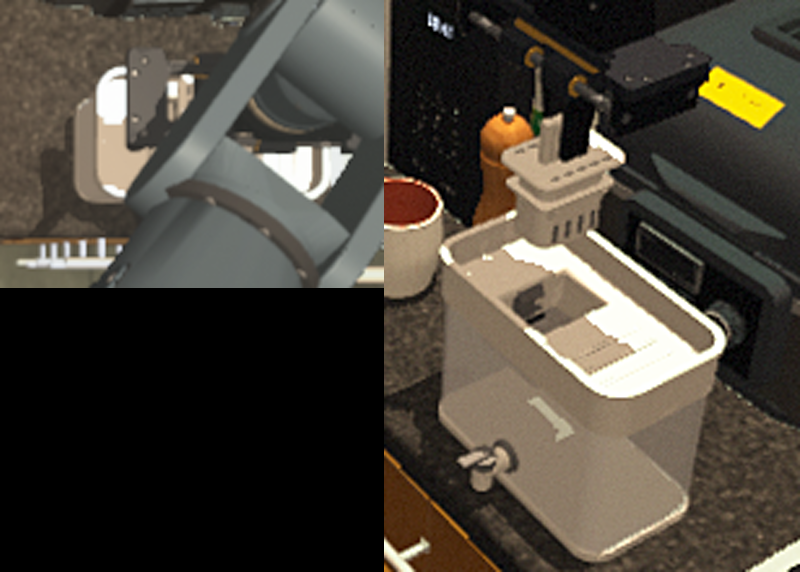

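The scene crop shows the cartridge squared up above the hopper, with the hole's corners at about crop (497,293), (560,265) and (608,297). The arm hides the seat in the top view. I'll check those corners against the seat estimate while descending to just above the hole.

Call:
apply_moves([
  [[0,-0.1,0.5,0,0,0.1,-1],[0,-0.12,1.8,0,0,0.1,-1],[0,-0.13,3.3,0,0,0.1,-1],[0,-0.13,4.6,0,0,0.1,-1],[0,-0.13,5.4,0,0,0.1,-1],[0,-0.13,5.8,0,0,0.1,-1],[0,-0.13,5.8,0,0,0.1,-1]],
])

```text
time_s: 8.48
position: [0.4847, -0.2489, 0.2526]
tcp_rot: [[-1.0, 0.017, -0.0], [0.017, 1.0, 0.0], [0.0, 0.0, -1.0]]
force: [0.2, 0.3, -1.3]
opening: 0.099
grasp_force: 30.0
```

```bash
python3 - <<'E'
from h import *
x,y=.4848,-.248; a=np.radians(-.85); Rz=np.array([[np.cos(a),-np.sin(a)],[np.sin(a),np.cos(a)]])
for n,c in(("-x+y",(-.037,.026)),("+x+y",(.037,.026)),("+x-y",(.037,-.026))):
    p=np.array([x,y])+Rz@c; uv=proj("scene",[*p,.15])[0]; print(n,"pred crop",np.round((uv-[340,180])*2.6+[384,0],0))
for n,c in(("-x+y",(497,293)),("+x+y",(560,265)),("+x-y",(608,297))):
    print(n,"measured",np.round(ray("scene",[(c[0]-384)/2.6+340,c[1]/2.6+180],.15)[0,:2],4))
b=bot.capture("scene");s=bot.read_state();R=s["tcp_rot"]; print(s["time_s"],s["position"],s["force"],s["moment"])
print(R.T@(np.array([.4848,-.248,.1777])-s["position"])*100, np.degrees(np.arctan2(R[1,1],R[0,1])))
cv2.imwrite("pics/in.png",cv2.resize(b[190:350,350:480],None,fx=3.7,fy=3.7,interpolation=cv2.INTER_CUBIC))
E
```

```text
-x+y pred crop [494. 300.]
+x+y pred crop [567. 268.]
+x-y pred crop [610. 303.]
-x+y measured [ 0.4555 -0.2161]
+x+y measured [ 0.5203 -0.2165]
+x-y measured [ 0.525  -0.2686]
8.525 [ 0.48481619 -0.24903319  0.25293346] [ 0.45306253  0.41204186 -0.70460611] [0.0310474  0.01951234 0.0100415 ]
[6.46025983e-03 1.05591468e-01 7.52331161e+00] 89.05448769910534
```

View pics/in.png

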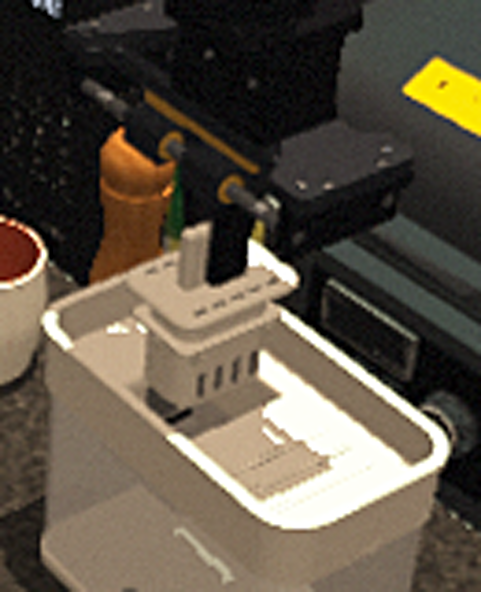

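The cartridge is lined up over the hole, with its bottom just above the floor (crop (170,400)). My hand-read scene corners disagree with the seat estimate by a few mm, so I'll trust the top-view edge fits and check by feel. I'll descend until just before the ribs reach the floor.

Call:
apply_moves([
  [[0,0.15,0.5,0,0,0,-1],[0,0.15,1.2,0,0,0,-1],[0,0.15,2.0,0,0,0,-1],[0,0.15,2.8,0,0,0,-1],[0,0.15,3.5,0,0,0,-1],[0,0.15,4.0,0,0,0,-1],[0,0.15,4.2,0,0,0,-1],[0,0.15,4.2,0,0,0,-1]],
])

```text
time_s: 9.52
position: [0.4847, -0.2474, 0.2107]
tcp_rot: [[-1.0, 0.017, -0.0], [0.017, 1.0, 0.0], [0.0, 0.0, -1.0]]
force: [-0.1, 0.4, -1.0]
opening: 0.105
grasp_force: 30.0
```

```bash
cat > st.py <<'E'
from h import *
s=bot.read_state();R=s["tcp_rot"]; print(s["time_s"],(s["position"]*1000).round(2),s["force"].round(2),s["moment"].round(3),s["opening"].round(4))
print((R.T@(np.array([.4848,-.248,.1777])-s["position"])*100).round(3), np.degrees(np.arctan2(R[1,1],R[0,1])).round(2))
E
python3 st.py
```

```text
Traceback (most recent call last):
  File "st.py", line 2, in <module>
    s=bot.read_state();R=s["tcp_rot"]; print(s["time_s"],(s["position"]*1000).round(2),s["force"].round(2),s["moment"].round(3),s["opening"].round(4))
                                                                                                                                ^^^^^^^^^^^^^^^^^^
AttributeError: 'float' object has no attribute 'round'
```

No contact, so the body is inside the hole. Next, ease the ribs in and watch the lateral force.

Call:
apply_moves([
  [[0,0,0.15,0,0,0,-1],[0,0,0.3,0,0,0,-1],[0,0,0.45,0,0,0,-1],[0,0,0.6,0,0,0,-1],[0,0,0.6,0,0,0,-1]],
])

```text
time_s: 10.15
position: [0.4846, -0.2473, 0.2046]
tcp_rot: [[-1.0, 0.016, -0.0], [0.016, 1.0, 0.0], [0.0, 0.0, -1.0]]
force: [-1.2, 0.0, -0.5]
opening: 0.098
grasp_force: 30.0
```

Call:
apply_moves([
  [[0,0,0.15,0,0,0,-1],[0,0,0.3,0,0,0,-1],[0,0,0.45,0,0,0,-1],[0,0,0.6,0,0,0,-1],[0,0,0.6,0,0,0,-1]],
])

```text
time_s: 10.78
position: [0.4846, -0.2473, 0.1986]
tcp_rot: [[-1.0, 0.017, -0.0], [0.017, 1.0, 0.0], [0.0, 0.0, -1.0]]
force: [-0.2, 0.6, -1.4]
opening: 0.099
grasp_force: 30.0
```

The bead has entered the hole freely. Pushing on gently into the catches.

Call:
apply_moves([
  [[0,0,0.1,0,0,0,-1],[0,0,0.2,0,0,0,-1],[0,0,0.3,0,0,0,-1],[0,0,0.4,0,0,0,-1],[0,0,0.5,0,0,0,-1],[0,0,0.6,0,0,0,-1]],
])

```text
time_s: 11.52
position: [0.4849, -0.2479, 0.193]
tcp_rot: [[-1.0, 0.016, 0.001], [0.016, 1.0, -0.001], [-0.001, -0.001, -1.0]]
force: [1.1, -1.1, 0.6]
opening: 0.104
grasp_force: 30.0
```

Call:
apply_moves([
  [[0,0,0.08,0,0,0,-1],[0,0,0.16,0,0,0,-1],[0,0,0.24,0,0,0,-1],[0,0,0.32,0,0,0,-1],[0,0,0.4,0,0,0,-1]],
])

```text
time_s: 12.15
position: [0.485, -0.2477, 0.1891]
tcp_rot: [[-1.0, 0.017, 0.001], [0.017, 1.0, -0.001], [-0.001, -0.001, -1.0]]
force: [-0.2, 0.1, 5.0]
opening: 0.102
grasp_force: 30.0
```

Call:
apply_moves([
  [[0,0,0.08,0,0,0,-1],[0,0,0.16,0,0,0,-1],[0,0,0.24,0,0,0,-1],[0,0,0.32,0,0,0,-1],[0,0,0.4,0,0,0,-1]],
])

```text
time_s: 12.78
position: [0.4846, -0.2474, 0.1844]
tcp_rot: [[-1.0, 0.016, -0.0], [0.016, 1.0, 0.0], [0.0, 0.0, -1.0]]
force: [0.5, -0.9, 1.0]
opening: 0.1
grasp_force: 30.0
```

Call:
apply_moves([
  [[0,0,0.06,0,0,0,-1],[0,0,0.12,0,0,0,-1],[0,0,0.18,0,0,0,-1],[0,0,0.24,0,0,0,-1],[0,0,0.3,0,0,0,-1]],
])

```text
time_s: 13.4
position: [0.4845, -0.2473, 0.1817]
tcp_rot: [[-1.0, 0.016, -0.0], [0.016, 1.0, 0.0], [0.0, 0.0, -1.0]]
force: [0.1, -1.5, 0.8]
opening: 0.102
grasp_force: 30.0
```

Call:
apply_moves([
  [[0,0,0.06,0,0,0,-1],[0,0,0.12,0,0,0,-1],[0,0,0.18,0,0,0,-1],[0,0,0.24,0,0,0,-1],[0,0,0.28,0,0,0,-1]],
])

```text
time_s: 14.02
position: [0.4845, -0.247, 0.1787]
tcp_rot: [[-1.0, 0.017, -0.001], [0.017, 1.0, 0.001], [0.001, 0.001, -1.0]]
force: [-0.4, 0.9, -1.5]
opening: 0.102
grasp_force: 30.0
```

Call:
apply_moves([
  [[0,0,0.03,0,0,0,-1],[0,0,0.06,0,0,0,-1]],
])

```text
time_s: 14.28
position: [0.4846, -0.2473, 0.1783]
tcp_rot: [[-1.0, 0.017, -0.0], [0.017, 1.0, 0.0], [0.0, 0.0, -1.0]]
force: [-0.0, -0.4, -1.9]
opening: 0.102
grasp_force: 30.0
```

```bash
sed -i 's/s\["opening"\].round(4)/s["opening"]/' st.py; python3 st.py
```

```text
14.275 [ 484.63 -247.31  178.31] [-0.01 -0.4  -1.91] [ 0.076  0.052 -0.011] 0.10151244876026813
[-0.018 -0.069  0.061] 89.05
```

No push force yet, so there's no floor contact. Easing down in 0.3 mm steps until the flange bears.

Call:
apply_moves([
  [[0,0,0.03,0,0,0,-1],[0,0,0.05,0,0,0,-1],[0,0,0.05,0,0,0,-1]],
])

```text
time_s: 14.65
position: [0.4846, -0.2474, 0.1778]
tcp_rot: [[-1.0, 0.017, -0.0], [0.017, 1.0, 0.0], [0.0, 0.0, -1.0]]
force: [0.0, 0.7, -1.1]
opening: 0.1
grasp_force: 30.0
```

Call:
apply_moves([
  [[0,0,0.02,0,0,0,-1],[0,0,0.04,0,0,0,-1],[0,0,0.04,0,0,0,-1]],
])

```text
time_s: 15.02
position: [0.4847, -0.2474, 0.1777]
tcp_rot: [[-1.0, 0.016, 0.0], [0.016, 1.0, -0.0], [-0.0, -0.0, -1.0]]
force: [-1.1, 0.2, 1.2]
opening: 0.104
grasp_force: 30.0
```

Call:
apply_moves([
  [[0,0,0.02,0,0,0,-1],[0,0,0.04,0,0,0,-1],[0,0,0.04,0,0,0,-1]],
])

```text
time_s: 15.4
position: [0.4847, -0.2474, 0.1776]
tcp_rot: [[-1.0, 0.016, 0.0], [0.016, 1.0, -0.0], [-0.0, -0.0, -1.0]]
force: [-1.0, 1.6, 5.1]
opening: 0.103
grasp_force: 30.0
```

Call:
apply_moves([
  [[0,0,0.02,0,0,0,-1],[0,0,0.04,0,0,0,-1],[0,0,0.04,0,0,0,-1]],
])

```text
time_s: 15.78
position: [0.4847, -0.2473, 0.1777]
tcp_rot: [[-1.0, 0.016, 0.0], [0.016, 1.0, -0.0], [-0.0, -0.0, -1.0]]
force: [-1.6, 2.2, 8.3]
opening: 0.101
grasp_force: 30.0
```

It has hit a hard stop at TCP z 0.1777, exactly the home height, with about 9 N on the flange. Now I'll unload and start the pull, taking up the free play slowly.

Call:
apply_moves([
  [[0,0,-0.03,0,0,0,-1],[0,0,-0.06,0,0,0,-1],[0,0,-0.09,0,0,0,-1],[0,0,-0.12,0,0,0,-1],[0,0,-0.15,0,0,0,-1],[0,0,-0.18,0,0,0,-1],[0,0,-0.18,0,0,0,-1]],
])

```text
time_s: 16.65
position: [0.4846, -0.2474, 0.1781]
tcp_rot: [[-1.0, 0.017, -0.0], [0.017, 1.0, 0.0], [0.0, 0.0, -1.0]]
force: [-0.4, 0.4, -1.1]
opening: 0.098
grasp_force: 30.0
```

Call:
apply_moves([
  [[0,0,-0.02,0,0,0,-1],[0,0,-0.04,0,0,0,-1],[0,0,-0.06,0,0,0,-1],[0,0,-0.06,0,0,0,-1]],
])

```text
time_s: 17.15
position: [0.4847, -0.2474, 0.1791]
tcp_rot: [[-1.0, 0.016, 0.0], [0.016, 1.0, -0.0], [-0.0, -0.0, -1.0]]
force: [0.1, -0.2, -1.8]
opening: 0.1
grasp_force: 30.0
```

Call:
apply_moves([
  [[0,0,-0.02,0,0,0,-1],[0,0,-0.04,0,0,0,-1],[0,0,-0.06,0,0,0,-1],[0,0,-0.06,0,0,0,-1]],
])

```text
time_s: 17.65
position: [0.4847, -0.2474, 0.1797]
tcp_rot: [[-1.0, 0.016, 0.0], [0.016, 1.0, -0.0], [-0.0, -0.0, -1.0]]
force: [0.0, 0.5, -1.0]
opening: 0.101
grasp_force: 30.0
```

Call:
apply_moves([
  [[0,0,-0.02,0,0,0,-1],[0,0,-0.04,0,0,0,-1],[0,0,-0.06,0,0,0,-1],[0,0,-0.06,0,0,0,-1]],
])

```text
time_s: 18.15
position: [0.4846, -0.2474, 0.1803]
tcp_rot: [[-1.0, 0.017, 0.0], [0.017, 1.0, -0.0], [-0.0, -0.0, -1.0]]
force: [-0.0, -0.7, -1.8]
opening: 0.101
grasp_force: 30.0
```

Call:
apply_moves([
  [[0,0,-0.02,0,0,0,-1],[0,0,-0.04,0,0,0,-1],[0,0,-0.06,0,0,0,-1],[0,0,-0.06,0,0,0,-1]],
])

```text
time_s: 18.65
position: [0.4846, -0.2474, 0.1807]
tcp_rot: [[-1.0, 0.016, -0.0], [0.016, 1.0, 0.0], [0.0, 0.0, -1.0]]
force: [1.4, -0.4, -3.4]
opening: 0.103
grasp_force: 30.0
```

Call:
apply_moves([
  [[0,0,-0.02,0,0,0,-1],[0,0,-0.04,0,0,0,-1],[0,0,-0.06,0,0,0,-1],[0,0,-0.06,0,0,0,-1]],
])

```text
time_s: 19.15
position: [0.4846, -0.2473, 0.181]
tcp_rot: [[-1.0, 0.016, -0.0], [0.016, 1.0, 0.0], [0.0, 0.0, -1.0]]
force: [0.5, -0.1, -7.6]
opening: 0.1
grasp_force: 30.0
```

The hooks bear at about 3 mm of play. Growing the pull slowly now.

Call:
apply_moves([
  [[0,0,-0.01,0,0,0,-1],[0,0,-0.02,0,0,0,-1],[0,0,-0.03,0,0,0,-1],[0,0,-0.04,0,0,0,-1],[0,0,-0.04,0,0,0,-1]],
])

```text
time_s: 19.77
position: [0.4845, -0.2473, 0.1814]
tcp_rot: [[-1.0, 0.017, -0.001], [0.017, 1.0, 0.0], [0.001, 0.0, -1.0]]
force: [3.1, -2.2, -16.3]
opening: 0.103
grasp_force: 30.0
```

```bash
python3 st.py
```

```text
19.775 [ 484.47 -247.28  181.36] [  3.07  -2.2  -16.27] [-0.375 -0.468  0.031] 0.1028847488408734
[-0.034 -0.072  0.366] 89.05
```

That rose faster than before. Easing back 0.2 mm at once and holding.

Call:
apply_moves([
  [[0,0,0.02,0,0,0,-1]],
])

```text
time_s: 19.9
position: [0.4845, -0.2473, 0.1813]
tcp_rot: [[-1.0, 0.016, -0.0], [0.016, 1.0, 0.0], [0.0, 0.0, -1.0]]
force: [1.5, -2.2, -14.0]
opening: 0.103
grasp_force: 30.0
```

```bash
python3 st.py
```

```text
19.9 [ 484.5  -247.26  181.34] [  1.51  -2.18 -14.02] [-0.295 -0.377  0.008] 0.10336269482039295
[-0.031 -0.073  0.364] 89.05
```

Call:
apply_moves([
  [[0,0,0,0,0,0,-1]],
])

```text
time_s: 20.02
position: [0.4845, -0.2473, 0.1814]
tcp_rot: [[-1.0, 0.016, -0.0], [0.016, 1.0, 0.0], [0.0, 0.0, -1.0]]
force: [2.1, -1.5, -15.1]
opening: 0.103
grasp_force: 30.0
```

Call:
apply_moves([
  [[0,0,0.015,0,0,0,-1],[0,0,0.015,0,0,0,-1]],
])

```text
time_s: 20.27
position: [0.4845, -0.2472, 0.1814]
tcp_rot: [[-1.0, 0.016, -0.0], [0.016, 1.0, 0.0], [0.0, 0.0, -1.0]]
force: [2.3, -0.5, -15.9]
opening: 0.1
grasp_force: 30.0
```

It's still creeping up towards the commanded position, so I'll ease back more.

Call:
apply_moves([
  [[0,0,0.03,0,0,0,-1]],
])

```text
time_s: 20.4
position: [0.4845, -0.2473, 0.1813]
tcp_rot: [[-1.0, 0.016, -0.0], [0.016, 1.0, 0.0], [0.0, 0.0, -1.0]]
force: [2.0, -1.7, -14.1]
opening: 0.101
grasp_force: 30.0
```

Call:
apply_moves([
  [[0,0,0.015,0,0,0,-1]],
])

```text
time_s: 20.52
position: [0.4845, -0.2473, 0.1812]
tcp_rot: [[-1.0, 0.016, -0.0], [0.016, 1.0, 0.0], [0.0, 0.0, -1.0]]
force: [2.3, -1.7, -13.2]
opening: 0.102
grasp_force: 30.0
```

Call:
apply_moves([
  [[0,0,0,0,0,0,-1]],
])

```text
time_s: 20.65
position: [0.4846, -0.2473, 0.1812]
tcp_rot: [[-1.0, 0.016, -0.0], [0.016, 1.0, 0.0], [0.0, 0.0, -1.0]]
force: [0.7, 0.0, -12.4]
opening: 0.1
grasp_force: 30.0
```

Call:
apply_moves([
  [[0,0,0,0,0,0,-1]],
])

```text
time_s: 20.78
position: [0.4846, -0.2473, 0.1812]
tcp_rot: [[-1.0, 0.016, -0.0], [0.016, 1.0, -0.0], [0.0, -0.0, -1.0]]
force: [1.5, -0.5, -12.8]
opening: 0.096
grasp_force: 30.0
```

Call:
apply_moves([
  [[0,0,0,0,0,0,-1]],
])

```text
time_s: 20.9
position: [0.4846, -0.2473, 0.1812]
tcp_rot: [[-1.0, 0.016, -0.0], [0.016, 1.0, 0.0], [0.0, 0.0, -1.0]]
force: [-0.1, -1.3, -12.0]
opening: 0.099
grasp_force: 30.0
```

Call:
apply_moves([
  [[0,0,0,0,0,0,-1]],
])

```text
time_s: 21.02
position: [0.4846, -0.2473, 0.1811]
tcp_rot: [[-1.0, 0.016, -0.0], [0.016, 1.0, 0.0], [0.0, 0.0, -1.0]]
force: [0.4, 0.1, -12.6]
opening: 0.098
grasp_force: 30.0
```

Call:
apply_moves([
  [[0,0,0,0,0,0,-1]],
])

```text
time_s: 21.15
position: [0.4846, -0.2473, 0.1812]
tcp_rot: [[-1.0, 0.016, -0.0], [0.016, 1.0, 0.0], [0.0, 0.0, -1.0]]
force: [0.1, 0.5, -11.8]
opening: 0.103
grasp_force: 30.0
```

I held about 12 N for more than half a second, and the cartridge stayed locked. Now lowering it back onto the hopper floor before letting go.

Call:
apply_moves([
  [[0,0,0.03,0,0,0,-1],[0,0,0.08,0,0,0,-1],[0,0,0.14,0,0,0,-1],[0,0,0.2,0,0,0,-1],[0,0,0.26,0,0,0,-1],[0,0,0.31,0,0,0,-1],[0,0,0.35,0,0,0,-1],[0,0,0.37,0,0,0,-1],[0,0,0.37,0,0,0,-1]],
])

```text
time_s: 22.28
position: [0.4848, -0.2474, 0.1777]
tcp_rot: [[-1.0, 0.016, 0.0], [0.016, 1.0, -0.0], [-0.0, -0.0, -1.0]]
force: [-0.6, 0.8, 1.4]
opening: 0.102
grasp_force: 30.0
```

Call:
apply_moves([
  [[0,0,0.02,0,0,0,-1],[0,0,0.03,0,0,0,-1],[0,0,0.03,0,0,0,-1]],
])

```text
time_s: 22.65
position: [0.4848, -0.2474, 0.1776]
tcp_rot: [[-1.0, 0.016, 0.0], [0.016, 1.0, -0.0], [-0.0, -0.0, -1.0]]
force: [-1.6, 0.5, 5.3]
opening: 0.099
grasp_force: 30.0
```

Back home at the same height, so the grip didn't slip. Unloading, letting go and rising.

Call:
apply_moves([
  [[0,0,-0.05,0,0,0,-1],[0,0,-0.05,0,0,0,-0.7],[0,0,-0.05,0,0,0,-0.3],[0,0,-0.05,0,0,0,0.1],[0,0,-0.05,0,0,0,0.1],[0,0,-0.05,0,0,0,0.1],[0,0,-0.3,0,0,0,0.1],[0,0,-1,0,0,0,0.1],[0,0,-2.2,0,0,0,0.1],[0,0,-4,0,0,0,0.1],[0,0,-6.5,0,0,0,0.1],[0,0,-9,0,0,0,0.1],[0,0,-11.5,0,0,0,0.1],[0,0,-13.5,0,0,0,0.1],[0,0,-14.5,0,0,0,0.1],[0,0,-15,0,0,0,0.1],[0,0,-15,0,0,0,0.1],[0,0,-15,0,0,0,0.1]],
])

```text
time_s: 24.9
position: [0.4843, -0.2471, 0.3262]
tcp_rot: [[-1.0, 0.017, -0.001], [0.017, 1.0, 0.001], [0.001, 0.001, -1.0]]
force: [-0.0, -0.2, -0.6]
opening: 0.549
grasp_force: 0.0
```

```bash
python3 - <<'E'
from h import *
b=bot.capture("scene"); cv2.imwrite("pics/end.png",cv2.resize(b[190:390,230:490],None,fx=3,fy=3,interpolation=cv2.INTER_CUBIC)); 
exec(open("st.py").read().split("\n",1)[1])
E
```

```text
24.95 [ 484.3  -247.12  326.2 ] [ 0.38  0.27 -0.18] [ 0.034 -0.006 -0.029] 0.5536426981904276
[-0.073 -0.104 14.85 ] 89.05
```

View pics/end.png

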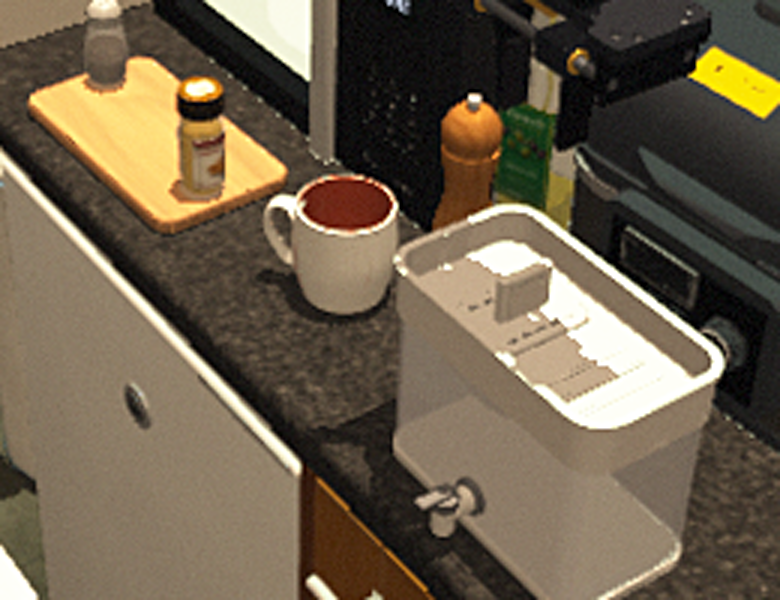

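The picture shows the flange flat on the hopper floor with the tab upright at crop (523,290). The mug, jar and shaker are where they stood, and the gripper is clear, so I'm handing in.

```bash
python3 -c "
from rig import bot
print(bot.hand_in())"
```

```text
the job is handed in; nothing more can be done
None
```

The job is handed in: the cartridge is fully home with its flange on the hopper floor, and it stayed locked through a pull held near 12 N for over half a second; on the way up the wrist reading briefly hit 16.3 N (about 15 N without the cartridge's weight, against the 16 N limit), and the mug, spice jar and salt shaker look unmoved.

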